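# Clear the scissors off the photo and hold the magnifier over it

## Robot

A 6-joint arm with a two-finger parallel gripper is mounted at the origin on the work surface. World frame = base frame: x ahead of the robot, y to its left, z up, the work surface at z = 0. Lengths are in mm, angles in rad, forces in N, time in s.
With the tool pointing down it reaches from about 300 to 950 mm from the base axis. Payload 3.1 kg.
Tool frame: the origin (TCP) lies at the very end of the fingers, on their centre line; the grasp point (between the pads) lies 19 mm behind it (bot.tcp_to_grasp is the distance from the TCP to the grasp point, in mm); z points along the fingers, y is the line along which they close (so a half turn about z gives the same grasp; the last joint's range is limited). The gripper opens to 85 mm and grips with 20 to 120 N. Pads are 22 mm wide; open, the fingers measure 114 mm over their backs; the gripper's body (76 mm by 85 mm) begins 54 mm behind the grasp point. The pads swing forward as they close: fully open they stand 13 mm farther back than shut.
Start: joints at [1.143, 0.308, 1.634, -0, 1.2, -0.07], TCP at [218.91, 585.415, 198.372] pointing down, gripper open.
Joint ranges: [-3.06, 3.06], [-0.79, 1.96], [0.05, 2.63], [-1.19, 4.34], [0.05, 2.64], [-2.94, 2.94]. Speed limits (rad/s): [2.79, 2.79, 3.14, 3.14, 3.14, 3.14].

## Interface

Orientations are given as [roll, pitch, yaw] about the fixed x, y, z axes, in that order (R = Rz(yaw) Ry(pitch) Rx(roll)).
In Python, from cell import bot gives the robot as it stands.
- The arm moves only by the shell command python3 -m crank 'ROWS' [FORCE]. ROWS is a JSON object of lists of equal length, an entry for each row: "delta_rot": the turn, a rotation vector about the tool's x, y, z scaled (see below), a list of three; "slide": the shift along the tool's x, y, z scaled (see below), a list of three; "grip": the closure, from 0 (fully open) to 1 (shut). In form: {"delta_rot": [[ax, ay, az], ...], "slide": [[tx, ty, tz], ...], "grip": [grip, ...]}. A call has 1 to 20 rows; each row is the pose to reach, as a shift and turn from the pose commanded when the call began, along the tool's axes at that moment, turning the shorter way round; what a row does not reach only later rows make up. The controller multiplies each number of a shift by 200 mm and each number of a turn by 180 degrees. A row lasts 1/12 s, in which the tool goes at most 41.7 mm and 7.16 degrees, less where a joint would pass 70% of its speed; a pose out of reach is approached as far as the arm can. A call with a number of a shift or a turn outside -1 to 1 is refused whole. A call with a gripper value outside its range is refused whole. The fingers move at their own pace and stop on an object; FORCE is the grip in N (left out, the last holds). Time passes only in rows, so rows that repeat a pose let the fingers close. It gives the time, the measured TCP pose, the force, the opening and the grip force at its end, in the units of the state.
- bot.read_state(): the state, without advancing time (a new reading comes with each control period).
- bot.snapshot(name): name is "scene" or "top" or "wrist"; returns a dict with "img" (420x560x3 uint8, red, green, blue), "fx", "fy", "cx", "cy" (pixels), "R" (3x3) and "t" (3): a world point X has camera coordinates R X + t. Camera axes: x right, y down, z forward; pixel columns grow to the right and rows downward; lengths in mm; the calibration is good to about 2 mm. A picture is of the moment at which its call begins. There is no depth.
- bot.sign_off(): hands the job in; it is judged then, once.
The state is a dict: "time": time; "qpos": joint angles; "qvel": joint speeds; "effort": joint torques, N m; "eef_pos": TCP position; "ee_rot": TCP orientation; "force": force on the tool from outside, world axes, zero at the start; "wrist_torque": the same for the moment, N m; "gripper_width": finger opening in mm; "gripper_force": force on a finger pad.
Only numpy, scipy, OpenCV 4.12 (cv2) and the standard library are available. Lean on these libraries where they do the work, as an engineer would, in place of code of your own. Each camera call takes 0.05 s, during which the arm holds its last target. There are 200 camera calls.

## Task

Take the scissors off the photo on the scrapbook page and lay them flat in the open drawer, gently and not dropped. Then fetch the reading magnifier from the other side of the books and hold its lens level about two centimetres above the photo, centred and squared up with it so the whole picture can be examined through it, never touching the photo or its page. Finish while still holding the magnifier there, without touching the books and without shifting the mug, pencil cup or tape roll.

Things in the scene. Friction and masses are not known exactly. Their poses are not given: they have to be found in the camera images.
- scissors: Closed scissors lying flat on the photo, 175 mm long, 70 mm wide over the black finger loops, 11 mm thick, 75 g. Origin: underside of the black neck between loops and blades (near the centre of mass; best grip). +x to the blade tips (98 mm away); loops end 76 mm behind; z up. Neck 24 mm wide (y), x = -20 to +18 mm; steel blades 20 tapering to 9 mm wide, 5 mm thick, at mid thickness.
- magnifier: Rectangular hand magnifier, clear lens in a black frame, flat on the desk on the robot's right of the books, 130 g. Origin: underside of the lens frame, at the lens centre; z up; handle to -x. Frame 82 (x) by 118 mm (y), 11 mm thick, opening 68 by 104 mm. Straight black handle 20 mm wide (y), 16 mm high, x = -56 to -166 mm, its underside level with the frame's.
- magnifier_grip (a point): Point in the middle of the magnifier's handle near the lens, 77 mm from the lens centre (x = -77 mm in the magnifier's frame) and 8 mm above its underside: a good place to grip across the handle.
- photo: Instant photo, 54 mm (x) by 86 mm (y), white border, paper-thin, fixed flat on the page and at first partly hidden under the scissors. Origin at its centre; x runs across its short side, y along its long side. The magnifier fits it with its handle along the photo's x axis, pointing either way.
- page: Square kraft-card scrapbook page, 200 by 200 mm, 3 mm thick, fixed on the desk. The desk top is white, at height 0. Origin: centre of its underside. Carries the photo.
- magnifier_end (a point): Underside of the far end of the magnifier's handle, 166 mm from the lens centre, on its middle line.
- drawer_floor (a point): Point on the floor of the open top drawer of the white two-drawer desktop unit, at mid width, on the inside face of the drawer's front wall. x points into the unit, y across the drawer, z up. The drawer's inside is 238 mm wide (y) and 195 mm long (x); side walls stand 33 mm and the front panel 43 mm above this floor; a bar handle stands 40 mm out in front.
- unit_drawer0 (a joint): How far the top drawer is pulled out (m, 0 shut; it slides freely against about 1 N of friction). The part of the drawer floor open from above runs from x = 0 to x = this value less 6 mm in the frame of drawer_floor; beyond that it lies under the unit's top.
- unit_top_front (a point): Middle of the front top edge of the drawer unit's carcass, 130 mm above the desk (55 mm above the open drawer's floor). The unit is 240 mm deep and 280 mm wide, fixed; x points to its back.
- books: Row of paperbacks between steel bookends, fixed, standing between the photo and the magnifier: 227 mm long (x), 108 mm deep (y), 175 mm high. Origin: centre of its underside; the row reaches 115 mm either way in x. Must not be touched.
- mug: White mug, 80 mm diameter, 95 mm high, origin under its centre. Bystander.
- pencil_cup: Dark round pencil cup, 76 mm diameter, 98 mm high, with pencils reaching 190 mm, origin under its centre. Bystander.
- tape_roll: Roll of clear tape lying flat, 84 mm diameter, 19 mm high, origin under its centre. Bystander.
There are look-alikes about, which are no part of the job. What is shaped like the magnifier but yellow is not meant.

How it is judged:
By the outcome, as a careful person would: the job done as asked, in the order asked, and still so for the second after the job is handed in, while the arm keeps its last pose, push and grip.
It also fails if it takes over 58 s, if anything falls off the work surface, if the arm or the gripper's body presses on something with over 40 N, if the wrist force passes 120 N, or if a joint passes its speed limit or range.

## Working session

There is one attempt and no reset: what is moved stays moved. The work goes in short steps, Python scripts to look and compute and a shell command to move; the robot and the scene stay as the last step left them, time stands still between calls to the robot, and variables do not carry over. Pictures are saved under pics/ and viewed, at most 10 in all, crops included, and the job is handed in when it is done.

```bash
ls; mkdir -p pics
python3 - <<'E'
from cell import bot
import cv2,numpy as np,pickle
d={n:bot.snapshot(n) for n in("scene","top")}
pickle.dump(d,open('s0.pkl','wb'))
for n in d:
    s=d[n];cv2.imwrite(f'pics/{n}0.png',s['img'][:,:,::-1]);print(n,s['fx'],s['cx'],s['cy'],np.round(s['R'],3).tolist(),np.round(s['t'],1), np.round(-np.array(s['R']).T@s['t'],0))
print(bot.read_state())
E
```

```text
pics
scene 529.4882895405461 280.0369690658298 206.5921684752861 [[-0.537, 0.844, -0.003], [0.498, 0.313, -0.809], [-0.681, -0.436, -0.588]] [ 385.4 -161.2 1937.7] [1607.  569. 1011.]
top 450.7898774079786 275.7376975470991 202.62474787847282 [[0.019, -1.0, -0.011], [-0.989, -0.017, -0.147], [0.146, 0.013, -0.989]] [ -95.7  571.5 1365.3] [ 367. -104. 1433.]
{'time': 0.1, 'qpos': array([ 1.14331914e+00,  3.08927244e-01,  1.63509392e+00,  5.27273759e-06,
        1.19971264e+00, -6.97080159e-02]), 'qvel': array([ 0.0009282 , -0.00154517, -0.00390183,  0.00056296, -0.00195773,
        0.00142411]), 'effort': array([-1.31499553e-03, -4.16408587e+01, -2.77644306e+01, -1.54189352e-04,
        3.89970926e-03,  4.56537720e-06]), 'eef_pos': array([218.54619772, 584.64973153, 197.23969098]), 'ee_rot': array([-3.13945704e+00, -1.54032248e-04,  2.78382140e+00]), 'force': array([0.15715702, 1.05711927, 0.11906755]), 'wrist_torque': array([ 0.0077288 , -0.00361977, -0.01038588]), 'gripper_force': 0.0, 'gripper_width': 85.14155715828244}
```

View pics/top0.png

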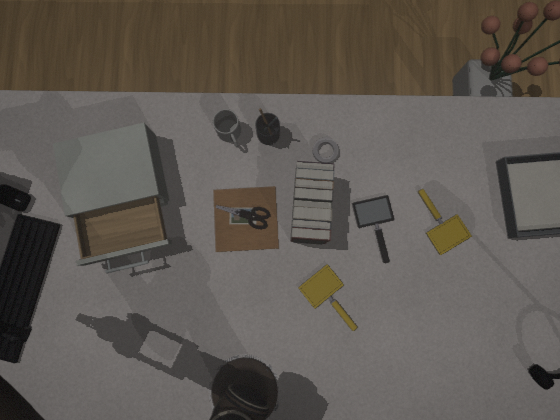

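View pics/scene0.png

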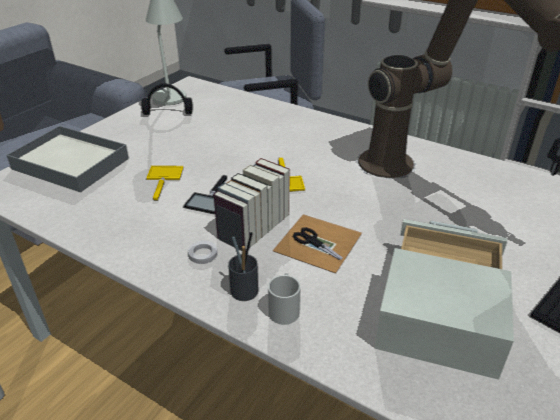

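The top view shows these:
- **Page and scissors:** the page is at (246,219), with the scissors at (245,215) and their loops on the right.
- **Drawer and books:** the open drawer is at (122,228) and the books at (313,202).
- **Magnifier candidates:** black at (374,211) with its handle to (383,260), yellow at (321,286) and yellow at (448,234). The black one is the one meant, because it has a black frame with a clear lens and lies directly on the robot's right of the books.

Next I'll confirm this in an enlarged crop and measure.

```bash
cat > h.py <<'E'
import numpy as np,cv2
from scipy.spatial.transform import Rotation as Ro
def cast(s,uv,z):
    uv=np.atleast_2d(np.asarray(uv,float)); R=np.array(s['R']);t=np.array(s['t'])
    d=np.c_[(uv[:,0]-s['cx'])/s['fx'],(uv[:,1]-s['cy'])/s['fy'],np.ones(len(uv))]@R
    c=-R.T@t
    return (c+d*((z-c[2])/d[:,2])[:,None])[:,:2]
def proj(s,X):
    p=np.atleast_2d(X)@np.array(s['R']).T+np.array(s['t'])
    return np.c_[p[:,0]/p[:,2]*s['fx']+s['cx'],p[:,1]/p[:,2]*s['fy']+s['cy']]
def blob(m,near):
    n,l,st,c=cv2.connectedComponentsWithStats(m.astype(np.uint8))
    k=1+np.argmin([np.hypot(*(c[i]-near))+1e3*(st[i,4]<40) for i in range(1,n)])
    return l==k
def pts(m): return np.argwhere(m)[:,::-1].astype(float)
def rect(P): # metric min-area rectangle
    (c,(w,h),a)=cv2.minAreaRect(P.astype(np.float32)); return np.round(c,1),np.round((w,h),1),round(a,1)
E
python3 - <<'E'
import pickle,cv2,numpy as np
from h import *
d=pickle.load(open('s0.pkl','rb'));s=d['top'];im=s['img']
hsv=cv2.cvtColor(im,cv2.COLOR_RGB2HSV)
H,S,V=[hsv[...,i].astype(int) for i in range(3)]
pg=blob((S>70)&(H<20)&(V>50),(225,240)); 
print('page',pg.sum(),rect(cast(s,pts(pg),3)))
box=lambda a,b,c,e:(lambda m:(m.__setitem__((slice(c,e),slice(a,b)),True),m)[1])(np.zeros(V.shape,bool))
mg=(V<60)&box(348,396,190,266)
print('mag',mg.sum());hd=mg&box(372,396,229,266)
print('handle',rect(cast(s,pts(hd),12)))
fr=mg&box(348,396,190,228);print('frame',rect(cast(s,pts(fr),9)))
sc=(V<45)&box(212,280,190,250);print('loops',sc.sum(),rect(cast(s,pts(sc),12)))
c=np.hstack([cv2.resize(im[180:260,205:285],(400,400),interpolation=2),cv2.resize(im[185:265,340:420],(400,400),interpolation=2)])
cv2.imwrite('pics/crop0.png',c[:,:,::-1])
print('drawer corners?')
E
```

```text
page 3038 (array([526.4,  10.6]), array([198.9, 198.4]), 4.2)
mag 486
handle (array([ 446.9, -421.2]), array([105. ,  19.8]), 13.3)
frame (array([ 555.9, -394.4]), array([ 81.8, 117.1]), 13.6)
loops 296 (array([532.4, -14.4]), array([94.7, 67.1]), 76.0)
drawer corners?
```

View pics/crop0.png

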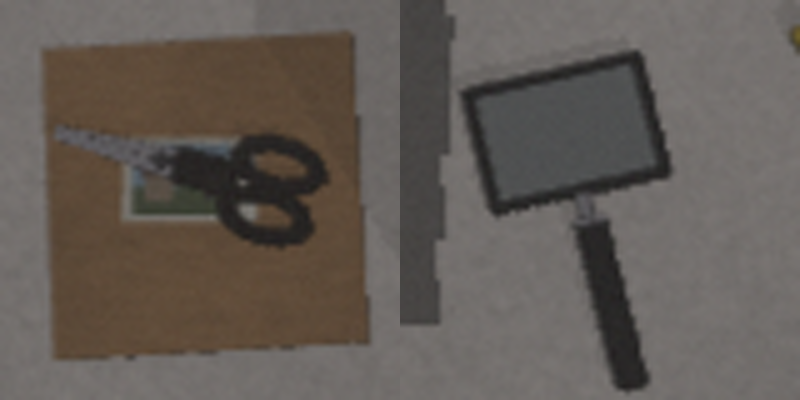

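The crop shows the scissors with tips at the left and loops at the right, neck near crop (190,170), i.e. about (243,214) in the full image. It also shows the black-framed clear-lens magnifier at crop (567,132), with its handle ending at (630,385), so this is the one meant. Next is the drawer.

Run:
```python
import pickle,cv2,numpy as np
d=pickle.load(open('s0.pkl','rb'))
a=d['top']['img'][115:280,55:180];b=d['scene']['img'][210:370,370:530]
f=lambda i,w,h:np.clip(cv2.resize(i,(w,h),interpolation=2).astype(float)*1.5,0,255).astype(np.uint8)
c=np.hstack([f(a,375,495),f(b,425,495)])
cv2.imwrite('pics/drw.png',c[:,:,::-1])
```

```text
(no output)
```

View pics/drw.png

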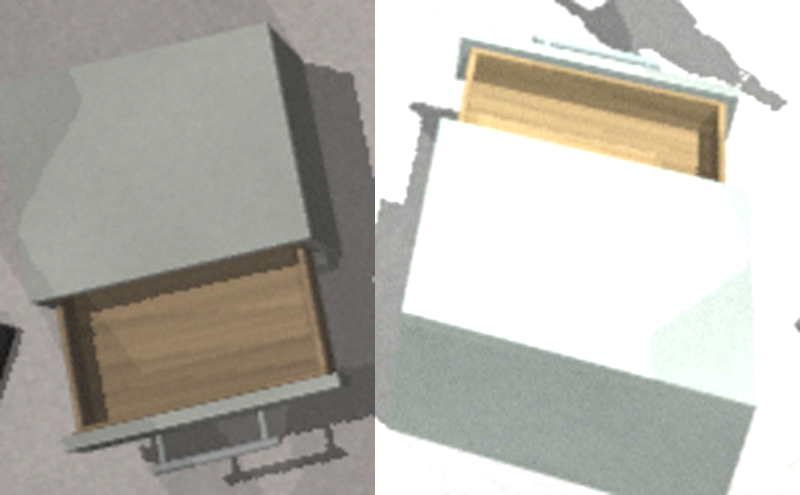

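The left crop (3x, offset (55,115)) shows the unit's top front edge running from (35,302) to (313,238). The drawer's inner front edge runs from about (80,430) to (335,376).

Run:
```python
import pickle,cv2,numpy as np
from h import *
d=pickle.load(open('s0.pkl','rb'));s=d['top'];im=s['img']
c=lambda x,y,z:cast(s,[55+x/3,115+y/3],z)[0]
L,R=c(35,302,130),c(311,239,130);print('topfront',L,R,np.linalg.norm(L-R),(L+R)/2,'yaw(x into unit)',np.degrees(np.arctan2(L[0]-R[0],-(L-R)[1]))*-1-0)
ey=(L-R)/np.linalg.norm(L-R);ex=np.array([ey[1],-ey[0]]);print('ex',ex)
m=(L+R)/2
for n,p in dict(outL=c(66,441,118),outR=c(338,378,118),inL=c(80,430,118),inR=c(330,374,118)).items(): print(n,(p-m)@ex,(p-m)@ey)
# page & photo
hsv=cv2.cvtColor(im,cv2.COLOR_RGB2HSV);H,S,V=[hsv[...,i].astype(int) for i in range(3)]
pg=blob((S>70)&(H<20)&(V>50),(225,240))
P=cast(s,pts(pg),3);print('page corners',cv2.boxPoints(cv2.minAreaRect(P.astype(np.float32))).round(1).tolist())
c2=lambda x,y,z:cast(s,[205+x/5,180+y/5],z)[0]
print('photo corners BL,BR?,TL',c2(122,220,3),c2(258,218,3),c2(128,138,3))
print('tip',c2(55,130,8.5),'neck',c2(160,158,14),c2(215,178,14),'loops',c2(325,180,14),c2(305,235,14))
print('books px', proj(s,[[0,0,0]]))
B=cast(s,[[296,162],[334,162],[330,243],[292,238]],175);print('books top',B.round(0).tolist())
print('mug',cast(s,[227,122],95),'cup',cast(s,[267,128],98))
```

```text
topfront [511.07305186 524.06501202] [577.82528693 257.74602127] 274.55721756998565 [544.4491694  390.90551664] yaw(x into unit) 165.92883585429234
ex [0.9699945  0.24312686]
outL -138.33813292608997 134.63717795461008
outR -138.10793888158187 -134.43183198422113
inL -130.94714892969486 119.63069885845066
inR -132.5243487082806 -127.56236169387864
page corners [[419.79998779296875, 102.19999694824219], [434.5, -95.69999694824219], [632.9000244140625, -81.0], [618.2000122070312, 116.9000015258789]]
photo corners BL,BR?,TL [507.43704735  61.48195633] [510.23942351 -25.25097283] [560.26018273  59.4112558 ]
tip [563.87556546 105.66616085] neck [546.3055024   37.37309036] [534.1260798    2.05764082] loops [534.06067225 -67.74396691] [498.88166747 -55.8273026 ]
books px [[244.13425547 391.32901535]]
books top [[672.0, -143.0], [673.0, -252.0], [442.0, -240.0], [454.0, -135.0]]
mug [[814.20526176  68.88184552]] cup [[795.92213864 -55.1302582 ]]
```

```bash
cat >> h.py <<'E'
def go(bot,p,yaw):
    "slide and delta_rot (scaled) to a tool-down pose: TCP p, yaw in degrees"
    st=bot.read_state();R=Ro.from_euler('xyz',st['ee_rot']);T=Ro.from_euler('xyz',[np.pi,0,np.radians(yaw)])
    print('t',round(st['time'],2),'at',st['eef_pos'].round(1),np.degrees(st['ee_rot']).round(2),'w',round(st['gripper_width'],1),'gf',round(st['gripper_force'],1),'F',st['force'].round(1))
    print('slide',(R.inv().apply(np.array(p)-st['eef_pos'])/200).round(4).tolist(),'rot',(np.degrees((R.inv()*T).as_rotvec())/180).round(4).tolist())
E
python3 -c "
from h import *;from cell import bot
go(bot,[490,20,300],75)"
```

```text
t 0.1 at [218.5 584.6 197.2] [-1.7988e+02 -1.0000e-02  1.5950e+02] w 85.1 gf 0.0 F [0.2 1.1 0.1]
slide [-2.2599, -2.1703, -0.5095] rot [-0.0006, 0.0005, 0.4695]
```

```bash
python3 -m crank '{"slide":[[-0.75,-0.72,-0.51],[-0.75,-0.72,-0.51],[-0.75,-0.72,-0.51],[-0.75,-0.72,-0.51],[-0.75,-0.72,-0.51],[-0.75,-0.72,-0.51],[-0.75,-0.72,-0.51]],"delta_rot":[[0,0,0],[0,0,0],[0,0,0],[0,0,0],[0,0,0],[0,0,0],[0,0,0]],"grip":[0,0,0,0,0,0,0]}' && python3 -m crank '{"slide":[[-0.75,-0.72,0],[-0.75,-0.72,0],[-0.75,-0.72,0],[-0.75,-0.72,0],[-0.75,-0.72,0],[-0.75,-0.72,0],[-0.75,-0.72,0]],"delta_rot":[[0,0,0],[0,0,0],[0,0,0],[0,0,0],[0,0,0],[0,0,0],[0,0,0]],"grip":[0,0,0,0,0,0,0]}' && python3 -m crank '{"slide":[[-0.76,-0.73,0],[-0.76,-0.73,0],[-0.76,-0.73,0],[-0.76,-0.73,0],[-0.76,-0.73,0],[-0.76,-0.73,0],[-0.76,-0.73,0],[-0.76,-0.73,0],[-0.76,-0.73,0],[-0.76,-0.73,0],[-0.76,-0.73,0],[-0.76,-0.73,0],[-0.76,-0.73,0],[-0.76,-0.73,0],[-0.76,-0.73,0],[-0.76,-0.73,0]],"delta_rot":[[0,0,0.4695],[0,0,0.4695],[0,0,0.4695],[0,0,0.4695],[0,0,0.4695],[0,0,0.4695],[0,0,0.4695],[0,0,0.4695],[0,0,0.4695],[0,0,0.4695],[0,0,0.4695],[0,0,0.4695],[0,0,0.4695],[0,0,0.4695],[0,0,0.4695],[0,0,0.4695]],"grip":[0,0,0,0,0,0,0,0,0,0,0,0,0,0,0,0]}'
python3 - <<'E'
from h import *;from cell import bot
import pickle
s=bot.snapshot('wrist');pickle.dump(s,open('w1.pkl','wb'));cv2.imwrite('pics/w1.png',s['img'][:,:,::-1])
go(bot,[490,20,300],75);print(proj(s,[[490,20,0]]))
E
```

```text
time: 0.68
eef_pos: [311.6, 395.7, 303.3]
ee_rot: [3.138, 0.004, 2.78]
force: [-0.2, -0.4, 0.0]
gripper_width: 85.3
gripper_force: 0.0
time: 1.27
eef_pos: [399.4, 209.2, 299.5]
ee_rot: [-3.141, -0.001, 2.779]
force: [-0.4, 0.2, 0.9]
gripper_width: 85.9
gripper_force: 0.0
time: 2.6
eef_pos: [490.2, 21.4, 300.1]
ee_rot: [-3.141, -0.0, 1.311]
force: [0.1, 0.3, 0.1]
gripper_width: 85.4
gripper_force: 0.0
t 2.65 at [490.3  21.2 300.2] [-1.7998e+02 -1.0000e-02  7.5100e+01] w 85.4 gf 0.0 F [-0.7 -0.3 -0.3]
slide [-0.006, 0.0002, 0.0011] rot [-0.0001, -0.0, 0.0006]
[[279.06995016 170.12738138]]
```

View pics/w1.png

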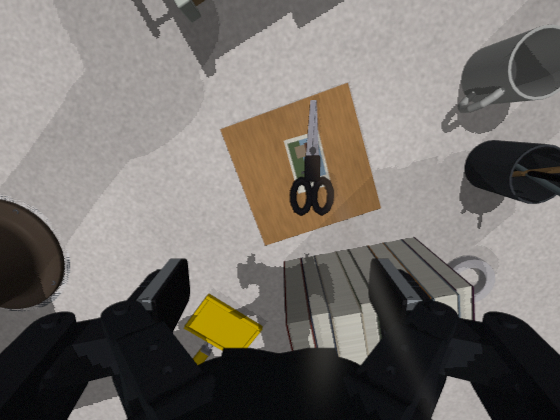

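The wrist view shows the scissors upright: tips at (313,101), neck at about (312,168) and loops at (300,196) and (323,196). The photo is half hidden, with its left edge at (286,140)–(300,190).

Run:
```python
import pickle
from h import *
s=pickle.load(open('w1.pkl','rb'));im=s['img']
hsv=cv2.cvtColor(im,cv2.COLOR_RGB2HSV);H,S,V=[hsv[...,i].astype(int) for i in range(3)]
m=np.zeros(V.shape,bool);m[145:220,280:345]=1
b=blob((V<60)&m,(312,190));P=cast(s,pts(b),11);print(b.sum())
# axis: symmetric; use PCA & rect
r=rect(P);print(r)
tip=cast(s,[313,100],8.5)[0]
box=cv2.boxPoints(cv2.minAreaRect(P.astype(np.float32)));print(box.round(1).tolist(),tip)
ev,E=np.linalg.eigh(np.cov(P.T));a=E[:,1];a=a*np.sign(a@(tip-P.mean(0)));print('pca yaw',np.degrees(np.arctan2(a[1],a[0])))
n=np.array([-a[1],a[0]]);
# neck pixels: width < 30 along axis
u=P@a;v=P@n
for lo in range(int(u.min()),int(u.max()),6):
    k=(u>=lo)&(u<lo+6)
    print(round(lo-u.min()),round(v[k].min(),1),round(v[k].max(),1))
print('tip',tip@a-u.min(),tip@n, 'base u',u.min(), 'origin(76 fwd)',a*(u.min()+76)+n*np.median(v))
pg=blob((S>70)&(H<20)&(V>50)&(np.indices(V.shape)[0]<250),(280,200))
Q=cast(s,pts(pg),3);print('page',rect(Q))
```

```text
1354
(array([531.8, -14.4]), array([94.2, 66.3]), 77.9)
[[489.6000061035156, -53.5], [554.4000244140625, -67.4000015258789], [574.0999755859375, 24.700000762939453], [509.29998779296875, 38.599998474121094]] [564.01387221 107.25690607]
pca yaw 76.350366882128
0 -546.6 -495.5
6 -551.2 -492.4
12 -552.6 -489.2
18 -554.1 -487.7
24 -554.0 -487.7
30 -553.8 -487.8
36 -553.6 -487.9
42 -553.5 -489.5
48 -550.2 -492.7
54 -548.5 -494.3
60 -540.6 -500.5
66 -532.8 -508.2
72 -532.7 -509.7
78 -532.6 -509.7
84 -532.5 -509.7
90 -532.4 -511.2
tip 173.32523135027975 -522.7734819631019 base u 64.00065955755844 origin(76 fwd) [539.22035476  13.12394534]
page (array([512. , -34.3]), array([24.9, 16. ]), 76.1)
```

```bash
python3 -c "
from h import *;from cell import bot
go(bot,[539.5,13.1,60],75.8);go(bot,[539.5,13.1,105],75.8)"
```

```text
t 2.65 at [490.3  21.2 300.2] [-1.7998e+02 -1.0000e-02  7.5100e+01] w 85.4 gf 0.0 F [-0.7 -0.3 -0.3]
slide [0.0242, 0.2486, 1.201] rot [-0.0001, -0.0, -0.0039]
t 2.65 at [490.3  21.2 300.2] [-1.7998e+02 -1.0000e-02  7.5100e+01] w 85.4 gf 0.0 F [-0.7 -0.3 -0.3]
slide [0.0242, 0.2486, 0.976] rot [-0.0001, -0.0, -0.0039]
```

```bash
python3 -m crank '{"slide":[[0.024,0.249,0.976],[0.024,0.249,0.976],[0.024,0.249,0.976],[0.024,0.249,0.976],[0.024,0.249,0.976],[0.024,0.249,0.976],[0.024,0.249,0.976],[0.024,0.249,0.976]],"delta_rot":[[0,0,-0.004],[0,0,-0.004],[0,0,-0.004],[0,0,-0.004],[0,0,-0.004],[0,0,-0.004],[0,0,-0.004],[0,0,-0.004]],"grip":[0.4,0.4,0.4,0.4,0.4,0.4,0.4,0.4]}'
python3 - <<'E'
from h import *;from cell import bot
go(bot,[539.5,13.1,5.5],75.8)
E
```

```text
time: 3.32
eef_pos: [540.7, 12.3, 106.7]
ee_rot: [3.14, -0.0, 1.322]
force: [0.9, -0.4, -0.1]
gripper_width: 51.5
gripper_force: 0.0
t 3.32 at [540.7  12.3 106.7] [ 1.7989e+02 -3.0000e-02  7.5720e+01] w 51.5 gf 0.0 F [ 0.9 -0.4 -0.1]
slide [0.0021, -0.0077, 0.5062] rot [0.0006, -0.0001, -0.0004]
```

```bash
python3 -m crank '{"slide":[[0,-0.004,0.1],[0,-0.004,0.25],[0,-0.004,0.4],[0,-0.004,0.46],[0,-0.004,0.48],[0,-0.004,0.5],[0,-0.004,0.5],[0,-0.004,0.5],[0,-0.004,0.5]],"delta_rot":[[0,0,0],[0,0,0],[0,0,0],[0,0,0],[0,0,0],[0,0,0],[0,0,0],[0,0,0],[0,0,0]],"grip":[0.4,0.4,0.4,0.4,0.4,0.4,0.4,0.4,0.4]}'
python3 - <<'E'
from h import *;from cell import bot
go(bot,[539.5,13.1,5.5],75.8)
E
```

```text
time: 4.07
eef_pos: [540.6, 12.5, 6.9]
ee_rot: [3.138, -0.001, 1.321]
force: [-0.3, -0.4, 0.5]
gripper_width: 51.4
gripper_force: 0.0
t 4.07 at [540.6  12.5   6.9] [ 1.7981e+02 -4.0000e-02  7.5710e+01] w 51.4 gf 0.0 F [-0.3 -0.4  0.5]
slide [0.0017, -0.0061, 0.0072] rot [0.0011, -0.0002, -0.0005]
```

```bash
python3 -m crank '{"slide":[[0,-0.004,0.006],[0,-0.004,0.006],[0,-0.004,0.006],[0,-0.004,0.006],[0,-0.004,0.006],[0,-0.004,0.006],[0,-0.004,0.006],[0,-0.004,0.006],[0,-0.004,0.006],[0,-0.004,0.006]],"delta_rot":[[0,0,0],[0,0,0],[0,0,0],[0,0,0],[0,0,0],[0,0,0],[0,0,0],[0,0,0],[0,0,0],[0,0,0]],"grip":[0.4,0.6,0.7,0.75,0.8,0.9,0.9,0.9,0.9,0.9]}' 40
python3 - <<'E'
from h import *;from cell import bot
go(bot,[539.5,13.1,150],75.8)
E
```

```text
time: 4.9
eef_pos: [538.1, 12.7, 3.9]
ee_rot: [-3.142, 0.0, 1.321]
force: [-0.6, -0.5, -0.0]
gripper_width: 8.8
gripper_force: 0.0
t 4.9 at [538.1  12.7   3.9] [-180.      0.     75.71] w 8.8 gf 0.0 F [-0.6 -0.5 -0. ]
slide [0.0035, 0.0064, -0.7303] rot [-0.0, 0.0, -0.0005]
```

Run:
```python
from h import *;from cell import bot
import pickle
s=bot.snapshot('wrist');t=bot.snapshot('scene');pickle.dump((s,t),open('w2.pkl','wb'))
a=s['img'][120:420,130:430];b=cv2.resize(t['img'][190:290,260:360],(400,400),interpolation=2)
cv2.imwrite('pics/w2.png',np.hstack([cv2.resize(a,(400,400)),b])[:,:,::-1])
print(proj(s,[[538,12.7,5]]))
```

```text
[[279.18577936 240.82164541]]
```

View pics/w2.png

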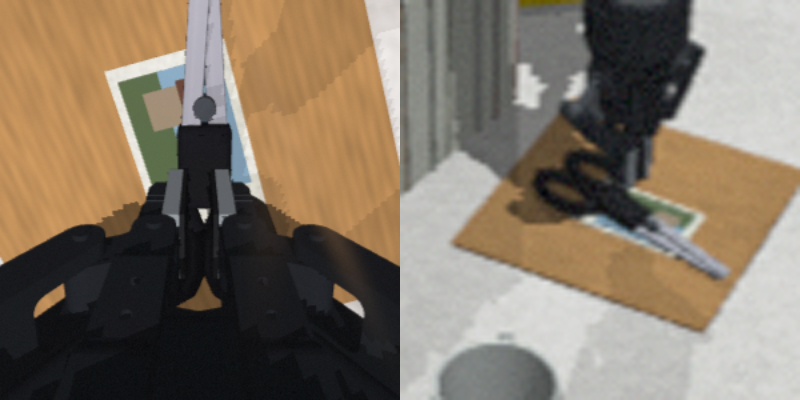

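The wrist crop shows the closed fingers, tips near crop row 170, in front of the neck block at (180–230, 125–175). They appear to rest above the neck rather than around it. I'll check the heights by projection.

Run:
```python
from h import *;from cell import bot
import pickle
s,t=pickle.load(open('w2.pkl','rb'))
st=bot.read_state();print(st['eef_pos'],st['gripper_width'],-np.array(s['R']).T@s['t'])
f=lambda X:((proj(s,X)-[130,120])*400/300).round(0).tolist()
a=np.array([.247,.969,0]);n=np.array([-.969,.247,0]);o=np.array([538.5,12.7,0])
for z in(3,8,14,20,30):
    print(z,'axis',f(o+[0,0,z]),'front',f(o+11*a+[0,0,z]),'pad L/R 4.4',f([o+4.4*n+11*a+[0,0,z],o-4.4*n+11*a+[0,0,z]]),'12', f([o+12*n+11*a+[0,0,z],o-12*n+11*a+[0,0,z]]))
sc=np.array([539.6,13.1,0])
print('neck front corners top',f([sc+18*a+12*n+[0,0,14],sc+18*a-12*n+[0,0,14]]),'neck rear',f([sc-20*a+12*n+[0,0,14],sc-20*a-12*n+[0,0,14]]))
```

```text
[538.06792271  12.73779818   3.93587698] 8.363775816756554 [554.80820915  80.04103286 178.55204782]
3 axis [[200.0, 159.0]] front [[200.0, 137.0]] pad L/R 4.4 [[190.0, 137.0], [210.0, 137.0]] 12 [[174.0, 137.0], [226.0, 137.0]]
8 axis [[200.0, 163.0]] front [[200.0, 140.0]] pad L/R 4.4 [[190.0, 140.0], [210.0, 140.0]] 12 [[173.0, 140.0], [227.0, 140.0]]
14 axis [[200.0, 168.0]] front [[200.0, 145.0]] pad L/R 4.4 [[190.0, 145.0], [210.0, 145.0]] 12 [[172.0, 145.0], [228.0, 145.0]]
20 axis [[200.0, 174.0]] front [[200.0, 150.0]] pad L/R 4.4 [[190.0, 150.0], [211.0, 150.0]] 12 [[171.0, 150.0], [229.0, 150.0]]
30 axis [[200.0, 184.0]] front [[200.0, 158.0]] pad L/R 4.4 [[189.0, 158.0], [211.0, 158.0]] 12 [[170.0, 158.0], [231.0, 158.0]]
neck front corners top [[174.0, 128.0], [231.0, 128.0]] neck rear [[176.0, 208.0], [229.0, 208.0]]
```

Run:
```python
from h import *
import pickle
s,t=pickle.load(open('w2.pkl','rb'));s1=pickle.load(open('w1.pkl','rb'))
f=lambda X:((proj(t,X)-[260,190])*4+[400,0]).round(0).tolist()
o=np.array([538.5,12.7,0])
for z in(3,8,14,20,30,45): print(z,f(o+[0,0,z]))
# enlarge: wrist first (open 85) and w2 tips, contrast stretched
g=lambda i,k:np.clip(255*(cv2.resize(i,None,fx=k,fy=k,interpolation=2)/255.)**.45,0,255).astype(np.uint8)
a=g(s['img'][200:300,230:330],4);b=g(t['img'][190:260,270:370],4)
b=cv2.copyMakeBorder(b,0,120,0,0,cv2.BORDER_CONSTANT)
cv2.imwrite('pics/w2b.png',np.hstack([a,b])[:,:,::-1])
```

```text
3 [[625.0, 213.0]]
8 [[626.0, 208.0]]
14 [[626.0, 202.0]]
20 [[626.0, 195.0]]
30 [[627.0, 185.0]]
45 [[627.0, 169.0]]
```

View pics/w2b.png

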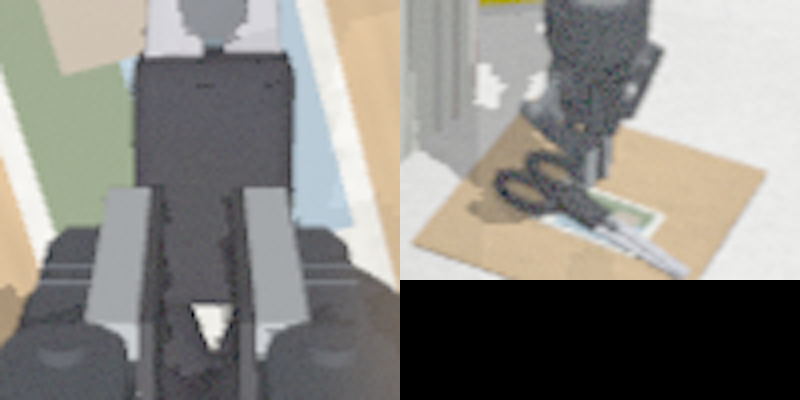

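Run:
```python
from h import *
import pickle
s,t=pickle.load(open('w2.pkl','rb'))
P=lambda c:np.diag([1,1,1])@np.array([[c['fx'],0,c['cx']],[0,c['fy'],c['cy']],[0,0,1]])@np.c_[c['R'],c['t']]
for w in((291.75,246.75),(297,246.75),(302,246.75)):
  for q in((319,235),(321,235.5),(322,235)):
    X=cv2.triangulatePoints(P(s),P(t),np.array(w,float),np.array(q,float));X=X[:3,0]/X[3];o=X-[538.5,12.7,0]
    print(w,q,X.round(1),'a',round(o[:2]@[.247,.969],1),'n',round(o[:2]@[-.969,.247],1),'err',np.hypot(*(proj(s,X)[0]-w)).round(1),np.hypot(*(proj(t,X)[0]-q)).round(1))
```

```text
(291.75, 246.75) (319, 235) [546.9  24.4  45.5] a 13.4 n -5.3 err 0.6 0.0
(291.75, 246.75) (321, 235.5) [546.6  29.4  46.6] a 18.2 n -3.8 err 9.8 0.5
(291.75, 246.75) (322, 235) [546.8  32.2  50.1] a 20.9 n -3.2 err 12.8 0.7
(297, 246.75) (319, 235) [549.4  25.4  47.8] a 15.0 n -7.4 err 2.0 0.1
(297, 246.75) (321, 235.5) [549.1  30.4  48.9] a 19.8 n -5.9 err 11.3 0.6
(297, 246.75) (322, 235) [549.1  33.2  52.3] a 22.5 n -5.3 err 14.5 0.7
(302, 246.75) (319, 235) [551.6  26.4  49.9] a 16.5 n -9.3 err 3.3 0.2
(302, 246.75) (321, 235.5) [551.3  31.4  51.1] a 21.3 n -7.8 err 12.8 0.7
(302, 246.75) (322, 235) [551.3  34.1  54.4] a 23.9 n -7.2 err 16.0 0.8
```

Run:
```python
from h import *
import pickle
s,t=pickle.load(open('w2.pkl','rb'));s1=pickle.load(open('w1.pkl','rb'))
R=Ro.from_euler('xyz',[np.pi,0,np.radians(75.1)]).as_matrix();o=np.array([490.3,21.2,300.2])
print('fx',s1['fx'],'cam in tool',R.T@(-s1['R'].T@s1['t']-o),'cam z axis in tool',R.T@s1['R'][2])
for dz in(0,-13,-20,-30,-40,-52,-60): print(dz,[proj(s1,o+R@np.array([11,y,dz]))[0].round(0).tolist() for y in(-42.5,42.5)])
hsv=cv2.cvtColor(s['img'],cv2.COLOR_RGB2HSV)
# photo scale in w2: white border rows: left/right outer edges across row
for q,c in(('w1',s1),('w2',s)): print(q)
```

```text
fx 302.86392445653934 cam in tool [  69.51000383   -0.47758359 -174.56726401] cam z axis in tool [-2.73924262e-01  3.46051640e-04  9.61751204e-01]
0 [[209.0, 223.0], [349.0, 224.0]]
-13 [[204.0, 231.0], [355.0, 231.0]]
-20 [[201.0, 235.0], [358.0, 235.0]]
-30 [[197.0, 242.0], [363.0, 242.0]]
-40 [[191.0, 250.0], [368.0, 250.0]]
-52 [[184.0, 261.0], [376.0, 261.0]]
-60 [[178.0, 269.0], [382.0, 269.0]]
w1
w2
```

The fingers closed over empty air. Both cameras put the real fingertips about 38 mm higher than the reported TCP, in the open view as well as the closed one. I'll trust the pictures and go lower in careful steps, watching the force.

```bash
python3 -c "
from cell import bot;print(bot.tcp_to_grasp)"; python3 -m crank '{"slide":[[0,0.009,0],[0,0.009,0],[0,0.009,0],[0,0.009,0],[0,0.009,0.02],[0,0.009,0.05],[0,0.009,0.08],[0,0.009,0.1],[0,0.009,0.1],[0,0.009,0.1]],"delta_rot":[[0,0,0],[0,0,0],[0,0,0],[0,0,0],[0,0,0],[0,0,0],[0,0,0],[0,0,0],[0,0,0],[0,0,0]],"grip":[0.4,0.4,0.4,0.4,0.4,0.4,0.4,0.4,0.4,0.4]}'
python3 - <<'E'
from h import *;from cell import bot
import pickle
go(bot,[539.5,13.1,-32],75.8)
s=bot.snapshot('wrist');pickle.dump(s,open('w3.pkl','wb'));im=s['img']
V=im.max(2).astype(int)
# bright finger fronts: vertical profile of grey pixels
g=(np.ptp(im.astype(int),axis=2)<14)&(V>70)&(V<140)
n,l,stt,c=cv2.connectedComponentsWithStats(g[200:330,200:360].astype(np.uint8))
for i in range(1,n):
    if stt[i,4]>60: print(stt[i]+[200,200,0,0,0],c[i].round(0)+[200,200])
E
```

```text
18.700000000000003
time: 5.83
eef_pos: [539.1, 12.3, -16.8]
ee_rot: [-3.14, 0.0, 1.321]
force: [0.5, 0.4, -1.1]
gripper_width: 51.2
gripper_force: 0.0
t 5.83 at [539.1  12.3 -16.8] [-1.7991e+02  2.0000e-02  7.5710e+01] w 51.2 gf 0.0 F [ 0.5  0.4 -1.1]
slide [0.0041, 0.0009, 0.0761] rot [-0.0005, 0.0001, -0.0005]
[271 202  21  23 311] [281. 212.]
[200 249  26  46 430] [209. 269.]
[336 250  24  45 440] [349. 270.]
[322 265   8  22  92] [326. 277.]
[277 294  10  12  66] [281. 298.]
[243 300  21  18 108] [249. 309.]
```

```bash
python3 -m crank '{"slide":[[0,0,0.02],[0,0,0.04],[0,0,0.06],[0,0,0.072],[0,0,0.072],[0,0,0.072],[0,0,0.072],[0,0,0.072],[0,0,0.072],[0,0,0.072],[0,0,0.072],[0,0,0.072],[0,0,0.072],[0,0,0.072]],"delta_rot":[[0,0,0],[0,0,0],[0,0,0],[0,0,0],[0,0,0],[0,0,0],[0,0,0],[0,0,0],[0,0,0],[0,0,0],[0,0,0],[0,0,0],[0,0,0],[0,0,0]],"grip":[0.4,0.4,0.4,0.4,0.4,0.5,0.6,0.65,0.7,0.8,0.8,0.8,0.8,0.8]}' 40
```

```text
time: 7.05
eef_pos: [540.6, 12.3, -29.7]
ee_rot: [3.14, -0.0, 1.321]
force: [-1.3, -0.1, 5.5]
gripper_width: 23.0
gripper_force: 42.4
```

```bash
python3 -m crank '{"slide":[[0,0,-0.03],[0,0,-0.08],[0,0,-0.2],[0,0,-0.35],[0,0,-0.5],[0,0,-0.65],[0,0,-0.8],[0,0,-0.9],[0,0,-0.95],[0,0,-0.95],[0,0,-0.95]],"delta_rot":[[0,0,0],[0,0,0],[0,0,0],[0,0,0],[0,0,0],[0,0,0],[0,0,0],[0,0,0],[0,0,0],[0,0,0],[0,0,0]],"grip":[0.8,0.8,0.8,0.8,0.8,0.8,0.8,0.8,0.8,0.8,0.8]}' 50
python3 - <<'E'
from h import *;from cell import bot
import pickle
s=bot.snapshot('wrist');t=bot.snapshot('top');pickle.dump((s,t),open('w4.pkl','wb'))
cv2.imwrite('pics/w4.png',np.hstack([cv2.resize(s['img'],(440,330)),cv2.resize(t['img'][100:280,50:290],(360,270)).__class__(cv2.copyMakeBorder(cv2.resize(t['img'][100:280,50:290],(360,270)),0,60,0,0,0)) if False else cv2.copyMakeBorder(cv2.resize(t['img'][100:280,50:290],(360,270)),0,60,0,0,0)])[:,:,::-1])
go(bot,[480,364,170],105)
E
```

```text
time: 7.97
eef_pos: [539.4, 12.3, 159.3]
ee_rot: [-3.141, 0.0, 1.321]
force: [-0.9, -0.0, -1.7]
gripper_width: 22.7
gripper_force: 49.2
t 8.07 at [538.   12.4 157.5] [-1.7977e+02  4.0000e-02  7.5710e+01] w 22.6 gf 49.2 F [-0.7  0.7 -1.5]
slide [1.632, -0.7152, -0.061] rot [-0.0013, -0.0001, -0.1627]
```

View pics/w4.png

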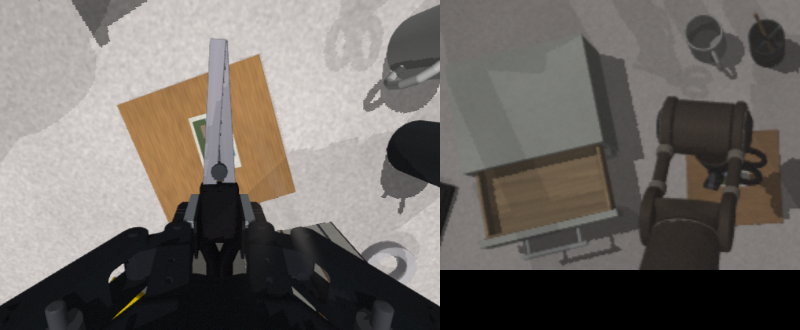

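The wrist view shows the scissors held level in the fingers, blades pointing up from neck (218,200) to tip (218,40). The top view at the right shows the drawer undisturbed. Now I'll carry them over the drawer.

```bash
python3 -m crank '{"slide":[[0.1,-0.04,-0.06],[0.25,-0.11,-0.06],[0.4,-0.18,-0.06],[0.55,-0.24,-0.06],[0.7,-0.31,-0.06],[0.82,-0.36,-0.06],[0.82,-0.36,-0.06]],"delta_rot":[[0,0,0],[0,0,0],[0,0,0],[0,0,0],[0,0,0],[0,0,0],[0,0,0]],"grip":[0.8,0.8,0.8,0.8,0.8,0.8,0.8]}' && python3 -m crank '{"slide":[[0.15,-0.06,0],[0.3,-0.13,0],[0.45,-0.2,0],[0.6,-0.26,0],[0.7,-0.31,0],[0.77,-0.34,0],[0.81,-0.355,0],[0.81,-0.355,0],[0.81,-0.355,0]],"delta_rot":[[0,0,-0.02],[0,0,-0.05],[0,0,-0.08],[0,0,-0.11],[0,0,-0.14],[0,0,-0.155],[0,0,-0.1575],[0,0,-0.1575],[0,0,-0.1575]],"grip":[0.8,0.8,0.8,0.8,0.8,0.8,0.8,0.8,0.8]}'
python3 - <<'E'
from h import *;from cell import bot
import pickle
s=bot.snapshot('wrist');t=bot.snapshot('top');c=bot.snapshot('scene');pickle.dump((s,t,c),open('w5.pkl','wb'))
go(bot,[480.2,363.5,80],104.07)
b=cv2.resize(c['img'][180:300,380:540],(360,270))
cv2.imwrite('pics/w5.png',np.hstack([cv2.resize(s['img'],(440,330)),cv2.copyMakeBorder(b,0,60,0,0,0)])[:,:,::-1])
E
```

```text
time: 8.65
eef_pos: [508.1, 192.9, 169.2]
ee_rot: [-3.137, -0.0, 1.325]
force: [-0.6, -0.0, -1.2]
gripper_width: 22.5
gripper_force: 49.2
time: 9.4
eef_pos: [481.6, 362.4, 170.7]
ee_rot: [-3.14, 0.002, 1.815]
force: [0.5, -0.5, -0.8]
gripper_width: 22.4
gripper_force: 49.2
t 9.55 at [482.  362.  171.3] [-1.7997e+02  5.0000e-02  1.0394e+02] w 22.5 gf 49.2 F [-0.1  0.2 -0.6]
slide [0.0098, -0.0068, 0.4567] rot [-0.0002, 0.0003, -0.0007]
```

View pics/w5.png

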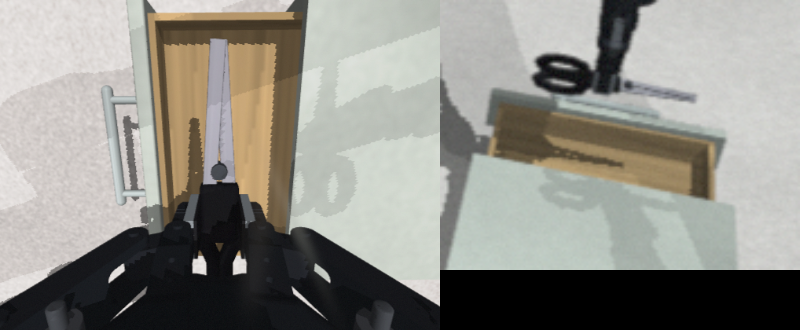

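The wrist view shows the blades running along the drawer, parallel to its walls. The front panel's inner edge is near x=158, the unit's top edge near x=300 and the far side wall near y=22. I'll check the centring.

Run:
```python
from h import *
import pickle
s,t,c=pickle.load(open('w5.pkl','rb'))
ex=np.array([.970,.243]);ey=np.array([-.243,.970]);o=np.array([481.8,362.2])
for n,p,z in(('panel in',(152,40),108),('panel in',(161,190),108),('unit edge',(303,20),130),('unit edge',(291,180),130),('far wall top in',(220,21),108)):
    P=cast(s,np.array(p)/.7857,z)[0]-o;print(n,(P@ex).round(1),(P@ey).round(1))
```

```text
panel in -60.9 119.0
panel in -62.7 -26.2
unit edge 66.8 128.8
unit edge 68.4 -7.0
far wall top in 0.4 134.1
```

```bash
python3 -m crank '{"slide":[[0,-0.006,0.05],[0,-0.006,0.15],[0,-0.006,0.27],[0,-0.006,0.38],[0,-0.006,0.46],[0,-0.006,0.5],[0,-0.006,0.52],[0,-0.006,0.54],[0,-0.006,0.56],[0,-0.006,0.58],[0,-0.006,0.6],[0,-0.006,0.6],[0,-0.006,0.6]],"delta_rot":[[0,0,0],[0,0,0],[0,0,0],[0,0,0],[0,0,0],[0,0,0],[0,0,0],[0,0,0],[0,0,0],[0,0,0],[0,0,0],[0,0,0],[0,0,0]],"grip":[0.8,0.8,0.8,0.8,0.8,0.8,0.8,0.8,0.8,0.8,0.8,0.8,0.8]}'
python3 -c "
from h import *;from cell import bot
go(bot,[480.2,363.5,43],104.07)"
```

```text
time: 10.63
eef_pos: [480.6, 363.3, 51.7]
ee_rot: [3.142, -0.0, 1.816]
force: [0.0, 0.4, -1.7]
gripper_width: 22.4
gripper_force: 49.2
t 10.63 at [480.6 363.3  51.7] [180.    -0.   104.06] w 22.4 gf 49.2 F [ 0.   0.4 -1.7]
slide [0.0015, -0.0015, 0.0433] rot [0.0, -0.0, -0.0]
```

Now in small steps until contact.

```bash
python3 -m crank '{"slide":[[0,0,0.01],[0,0,0.02],[0,0,0.03],[0,0,0.03],[0,0,0.03]],"delta_rot":[[0,0,0],[0,0,0],[0,0,0],[0,0,0],[0,0,0]],"grip":[0.8,0.8,0.8,0.8,0.8]}' && python3 -m crank '{"slide":[[0,0,0.005],[0,0,0.01],[0,0,0.01],[0,0,0.01]],"delta_rot":[[0,0,0],[0,0,0],[0,0,0],[0,0,0]],"grip":[0.8,0.8,0.8,0.8]}'
```

```text
time: 11.05
eef_pos: [480.4, 363.1, 45.4]
ee_rot: [-3.141, 0.0, 1.816]
force: [-0.4, 0.2, -0.8]
gripper_width: 22.6
gripper_force: 49.2
time: 11.38
eef_pos: [480.5, 363.2, 43.5]
ee_rot: [-3.141, 0.0, 1.816]
force: [0.2, 0.6, -1.4]
gripper_width: 22.7
gripper_force: 49.2
```

```bash
python3 -m crank '{"slide":[[0,0,0.005],[0,0,0.007],[0,0,0.007]],"delta_rot":[[0,0,0],[0,0,0],[0,0,0]],"grip":[0.8,0.8,0.8]}' && python3 -m crank '{"slide":[[0,0,0.004],[0,0,0.006],[0,0,0.006]],"delta_rot":[[0,0,0],[0,0,0],[0,0,0]],"grip":[0.8,0.8,0.8]}'
```

```text
time: 11.63
eef_pos: [480.7, 363.3, 42.4]
ee_rot: [3.141, -0.0, 1.816]
force: [0.6, -0.7, 0.7]
gripper_width: 22.6
gripper_force: 50.0
time: 11.88
eef_pos: [481.6, 363.5, 42.3]
ee_rot: [3.14, -0.0, 1.816]
force: [-0.3, -0.9, 5.7]
gripper_width: 22.4
gripper_force: 51.3
```

```bash
python3 -m crank '{"slide":[[0,0,-0.002],[0,0,-0.002],[0,0,-0.002],[0,0,-0.002],[0,0,-0.002],[0,0,-0.002],[0,0,-0.002],[0,0,-0.05],[0,0,-0.12],[0,0,-0.25],[0,0,-0.4],[0,0,-0.6],[0,0,-0.75],[0,0,-0.75],[0,0,-0.75]],"delta_rot":[[0,0,0],[0,0,0],[0,0,0],[0,0,0],[0,0,0],[0,0,0],[0,0,0],[0,0,0],[0,0,0],[0,0,0],[0,0,0],[0,0,0],[0,0,0],[0,0,0],[0,0,0]],"grip":[0.74,0.7,0.65,0.6,0.5,0.45,0.45,0.45,0.45,0.45,0.45,0.45,0.45,0.45,0.45]}' 20
python3 - <<'E'
from h import *;from cell import bot
import pickle
s=bot.snapshot('wrist');t=bot.snapshot('top');pickle.dump((s,t),open('w6.pkl','wb'))
go(bot,[480.2,363.5,190],104.07)
im=s['img'];V=im.max(2).astype(int)
m=np.zeros(V.shape,bool);m[90:300,195:370]=1
ex=np.array([.970,.243]);ey=np.array([-.243,.970]);o=np.array([480.5,363.4])
gr=(np.ptp(im.astype(int),axis=2)<25)&(V>120)&m
b=blob(gr,(280,150));P=cast(s,pts(b),83)-o
print('steel',b.sum(),'x',(P@ex).min(),(P@ex).max(),'y',(P@ey).min(),(P@ey).max())
# photo in page from the top view
im=t['img'];hsv=cv2.cvtColor(im,cv2.COLOR_RGB2HSV);H,S,V=[hsv[...,i].astype(int) for i in range(3)]
pg=blob((S>70)&(H<20)&(V>50),(225,240));q=cv2.boxPoints(cv2.minAreaRect(pts(pg).astype(np.float32)))
hull=np.zeros(V.shape,np.uint8);cv2.fillPoly(hull,[q.astype(int)],1);hull=cv2.erode(hull,np.ones((9,9)))
ph=blob((hull>0)&~((S>85)&(H<20)),(245,219));print('photo',rect(cast(s:=t,pts(ph),3)),'page',rect(cast(t,pts(pg),3)))
E
```

```text
time: 13.13
eef_pos: [482.4, 364.5, 194.8]
ee_rot: [3.135, -0.002, 1.816]
force: [0.2, 0.7, 0.3]
gripper_width: 47.2
gripper_force: 0.0
t 13.23 at [479.8 362.8 190.4] [-1.7992e+02  2.0000e-02  1.0406e+02] w 46.8 gf 0.0 F [-0.6 -1.   0.4]
slide [0.0031, 0.0029, 0.0022] rot [-0.0004, 0.0001, -0.0]
steel 1227 x -8.729720636426592 9.416797734901417 y 20.035666793799468 97.79037933681
photo (array([535.5,  20.6]), array([54.7, 87. ]), 1.0) page (array([526.1,  10.5]), array([198.7, 198.4]), 4.3)
```

The scissors lie flat in the drawer: steel x ±9, y 20–98, parallel to the walls. Next I'll look at the cleared photo on the way to the magnifier.

```bash
python3 -c "
from h import *;from cell import bot
go(bot,[500,10,200],13.7)"
```

```text
t 13.23 at [479.8 362.8 190.4] [-1.7992e+02  2.0000e-02  1.0406e+02] w 46.8 gf 0.0 F [-0.6 -1.   0.4]
slide [-1.7355, -0.3306, -0.0466] rot [-0.0002, 0.0005, 0.502]
```

```bash
python3 -m crank '{"slide":[[-0.87,-0.165,-0.05],[-0.87,-0.165,-0.05],[-0.87,-0.165,-0.05],[-0.87,-0.165,-0.05],[-0.87,-0.165,-0.05],[-0.87,-0.165,-0.05]],"delta_rot":[[0,0,0],[0,0,0],[0,0,0],[0,0,0],[0,0,0],[0,0,0]],"grip":[0.45,0.45,0.45,0.45,0.45,0.45]}' && python3 -m crank '{"slide":[[-0.865,-0.165,0],[-0.865,-0.165,0],[-0.865,-0.165,0],[-0.865,-0.165,0],[-0.865,-0.165,0],[-0.865,-0.165,0],[-0.865,-0.165,0],[-0.865,-0.165,0],[-0.865,-0.165,0],[-0.865,-0.165,0],[-0.865,-0.165,0],[-0.865,-0.165,0],[-0.865,-0.165,0],[-0.865,-0.165,0],[-0.865,-0.165,0],[-0.865,-0.165,0]],"delta_rot":[[0,0,0.502],[0,0,0.502],[0,0,0.502],[0,0,0.502],[0,0,0.502],[0,0,0.502],[0,0,0.502],[0,0,0.502],[0,0,0.502],[0,0,0.502],[0,0,0.502],[0,0,0.502],[0,0,0.502],[0,0,0.502],[0,0,0.502],[0,0,0.502]],"grip":[0.45,0.45,0.45,0.45,0.45,0.45,0.45,0.45,0.45,0.45,0.45,0.45,0.45,0.45,0.45,0.45]}'
python3 - <<'E'
from h import *;from cell import bot
import pickle
s=bot.snapshot('wrist');pickle.dump(s,open('w7.pkl','wb'))
go(bot,[480,-412,240],13.7)
im=s['img'];hsv=cv2.cvtColor(im,cv2.COLOR_RGB2HSV);H,S,V=[hsv[...,i].astype(int) for i in range(3)]
C=proj(s,[[535.5,20.6,3]])[0];print('photo px',C)
kraft=(S>70)&(H<22)
# photo = filled non-kraft region around C
ph=blob(((S<45)&(V>110)),C) # white border
print('border',ph.sum())
cnt,_=cv2.findContours(ph.astype(np.uint8),cv2.RETR_EXTERNAL,cv2.CHAIN_APPROX_NONE)
k=max(cnt,key=cv2.contourArea)[:,0];P=cast(s,k,3.2);print('photo',rect(P),cv2.boxPoints(cv2.minAreaRect(P.astype(np.float32))).round(1).tolist())
E
```

```text
time: 13.73
eef_pos: [489.5, 183.2, 199.0]
ee_rot: [-3.137, 0.001, 1.812]
force: [-0.4, 0.7, 0.1]
gripper_width: 47.2
gripper_force: 0.0
time: 15.07
eef_pos: [500.5, 11.4, 200.2]
ee_rot: [-3.141, 0.001, 0.242]
force: [-0.0, 0.7, 0.4]
gripper_width: 46.6
gripper_force: 0.0
t 15.12 at [500.6  11.2 200.4] [-1.7997e+02  6.0000e-02  1.3820e+01] w 47.0 gf 0.0 F [ 0.1 -0.8  1.1]
slide [-0.6056, 2.0301, -0.1986] rot [-0.0002, 0.0003, 0.0006]
photo px [278.44299949 151.46273452]
border 1251
photo (array([535.9,  20.6]), array([53.5, 85.3]), 1.1) [[508.29998779296875, 62.70000076293945], [509.8999938964844, -22.600000381469727], [563.5, -21.5], [561.7999877929688, 63.79999923706055]]
```

```bash
python3 -m crank '{"slide":[[-0.2,0.68,-0.2],[-0.2,0.68,-0.2],[-0.2,0.68,-0.2],[-0.2,0.68,-0.2],[-0.2,0.68,-0.2]],"delta_rot":[[0,0,0],[0,0,0],[0,0,0],[0,0,0],[0,0,0]],"grip":[0.45,0.45,0.45,0.45,0.45]}' && python3 -m crank '{"slide":[[-0.4,0.98,0],[-0.4,0.98,0],[-0.4,0.98,0],[-0.4,0.98,0],[-0.4,0.98,0],[-0.4,0.98,0],[-0.4,0.98,0]],"delta_rot":[[0,0,0],[0,0,0],[0,0,0],[0,0,0],[0,0,0],[0,0,0],[0,0,0]],"grip":[0.45,0.45,0.45,0.45,0.45,0.45,0.45]}' && python3 -m crank '{"slide":[[0,0.37,0.3],[0,0.37,0.3],[0,0.37,0.3],[0,0.37,0.3],[0,0.37,0.3]],"delta_rot":[[0,0,0],[0,0,0],[0,0,0],[0,0,0],[0,0,0]],"grip":[0.45,0.45,0.45,0.45,0.45]}'
python3 - <<'E'
from h import *;from cell import bot
import pickle
s=bot.snapshot('wrist');pickle.dump(s,open('w8.pkl','wb'))
go(bot,[481,-412.5,100],13.7)
im=s['img'];V=im.max(2).astype(int)
C=proj(s,[[555.9,-394.4,11]])[0];print('frame px',C, proj(s,[[481,-412.5,16]]))
b=blob(V<55,C);
P=cast(s,pts(b),10);r=cv2.boxPoints(cv2.minAreaRect(P.astype(np.float32)));print('frame',b.sum(),rect(P),r.round(1).tolist())
E
```

```text
time: 15.53
eef_pos: [495.4, -135.5, 243.0]
ee_rot: [3.137, -0.003, 0.236]
force: [0.2, -1.2, 1.1]
gripper_width: 47.0
gripper_force: 0.0
time: 16.12
eef_pos: [462.4, -341.7, 240.2]
ee_rot: [-3.14, 0.0, 0.236]
force: [0.3, 0.3, -0.8]
gripper_width: 47.2
gripper_force: 0.0
time: 16.53
eef_pos: [480.5, -409.9, 180.0]
ee_rot: [-3.138, 0.001, 0.24]
force: [-0.1, 0.8, -0.0]
gripper_width: 46.8
gripper_force: 0.0
t 16.58 at [ 481.  -410.3  181.3] [-1.7992e+02 -2.0000e-02  1.3780e+01] w 46.9 gf 0.0 F [-0.3 -0.3  0.2]
slide [-0.0027, 0.0114, 0.4065] rot [-0.0005, -0.0001, 0.0005]
frame px [281.98045198 115.70575518] [[281.57898312 186.49989418]]
frame 2022 (array([ 556.3, -394.3]), array([ 80.9, 116. ]), 13.8) [[503.29998779296875, -347.6000061035156], [530.9000244140625, -460.29998779296875], [609.4000244140625, -441.1000061035156], [581.7999877929688, -328.3999938964844]]
```

```bash
python3 -m crank '{"slide":[[-0.001,0.011,0.15],[-0.001,0.011,0.35],[-0.001,0.011,0.55],[-0.001,0.011,0.75],[-0.001,0.011,0.87],[-0.001,0.011,0.92],[-0.001,0.011,0.95],[-0.001,0.011,0.95],[-0.001,0.011,0.95]],"delta_rot":[[0,0,0],[0,0,0],[0,0,0],[0,0,0],[0,0,0],[0,0,0],[0,0,0],[0,0,0],[0,0,0]],"grip":[0.45,0.45,0.45,0.45,0.45,0.45,0.45,0.45,0.45]}'
python3 -c "
from h import *;from cell import bot
go(bot,[481.4,-412.6,-31],13.75)"
```

```text
time: 17.33
eef_pos: [482.6, -415.5, -6.4]
ee_rot: [3.138, -0.002, 0.24]
force: [1.4, 0.5, 1.0]
gripper_width: 47.1
gripper_force: 0.0
t 17.33 at [ 482.6 -415.5   -6.4] [ 1.798e+02 -1.300e-01  1.374e+01] w 47.1 gf 0.0 F [1.4 0.5 1. ]
slide [-0.0026, -0.0161, 0.1228] rot [0.0011, -0.0007, -0.0001]
```

```bash
python3 -m crank '{"slide":[[0,0,0.03],[0,0,0.06],[0,0,0.09],[0,0,0.105],[0,0,0.11],[0,0,0.11],[0,0,0.11]],"delta_rot":[[0,0,0],[0,0,0],[0,0,0],[0,0,0],[0,0,0],[0,0,0],[0,0,0]],"grip":[0.45,0.45,0.45,0.45,0.45,0.45,0.45]}'
python3 -c "
from h import *;from cell import bot
go(bot,[481.4,-412.6,-31],13.75)
s=bot.snapshot('wrist');go(bot,[481.4,-412.6,-31],13.75)"
```

```text
time: 17.92
eef_pos: [480.6, -414.5, -31.2]
ee_rot: [-3.141, 0.0, 0.239]
force: [0.1, 0.4, -0.0]
gripper_width: 47.1
gripper_force: 0.0
t 17.92 at [ 480.6 -414.5  -31.2] [-1.7999e+02  1.0000e-02  1.3690e+01] w 47.1 gf 0.0 F [ 0.1  0.4 -0. ]
slide [0.006, -0.0082, -0.001] rot [-0.0001, 0.0001, -0.0003]
t 17.97 at [ 480.8 -414.6  -31. ] [180.   -0.   13.7] w 46.8 gf 0.0 F [-0.8 -0.3 -1.2]
slide [0.0054, -0.009, -0.0001] rot [0.0, -0.0, -0.0003]
```

```bash
python3 -m crank '{"slide":[[0.005,-0.008,0],[0.005,-0.008,0],[0.005,-0.008,0],[0.005,-0.008,0],[0.005,-0.008,0],[0.005,-0.008,0],[0.005,-0.008,0],[0.005,-0.008,0],[0.005,-0.008,0],[0.005,-0.008,0]],"delta_rot":[[0,0,0],[0,0,0],[0,0,0],[0,0,0],[0,0,0],[0,0,0],[0,0,0],[0,0,0],[0,0,0],[0,0,0]],"grip":[0.5,0.6,0.65,0.7,0.75,0.8,0.9,0.9,0.9,0.9]}' 90
python3 -c "
from h import *;from cell import bot
go(bot,[481.4,-412.6,220],13.75)"
```

```text
time: 18.8
eef_pos: [481.6, -413.0, -30.6]
ee_rot: [3.141, -0.0, 0.239]
force: [-1.2, -0.5, 4.0]
gripper_width: 17.7
gripper_force: 89.2
t 18.8 at [ 481.6 -413.   -30.6] [ 1.7996e+02 -2.0000e-02  1.3700e+01] w 17.7 gf 89.2 F [-1.2 -0.5  4. ]
slide [-0.0001, -0.0013, -1.2529] rot [0.0002, -0.0001, -0.0003]
```

```bash
python3 -m crank '{"slide":[[0,0,-0.03],[0,0,-0.08],[0,0,-0.18],[0,0,-0.32],[0,0,-0.48],[0,0,-0.64],[0,0,-0.8],[0,0,-0.92],[0,0,-1],[0,0,-1]],"delta_rot":[[0,0,0],[0,0,0],[0,0,0],[0,0,0],[0,0,0],[0,0,0],[0,0,0],[0,0,0],[0,0,0],[0,0,0]],"grip":[0.9,0.9,0.9,0.9,0.9,0.9,0.9,0.9,0.9,0.9]}' 100 && python3 -m crank '{"slide":[[0,0,-0.08],[0,0,-0.2],[0,0,-0.3],[0,0,-0.35],[0,0,-0.35],[0,0,-0.35]],"delta_rot":[[0,0,0],[0,0,0],[0,0,0],[0,0,0],[0,0,0],[0,0,0]],"grip":[0.9,0.9,0.9,0.9,0.9,0.9]}'
python3 - <<'E'
from h import *;from cell import bot
import pickle
s=bot.snapshot('wrist');pickle.dump(s,open('w9.pkl','wb'))
go(bot,[458.9,19.1,240],1.1)
st=bot.read_state();o=st['eef_pos'];R=Ro.from_euler('xyz',st['ee_rot']).as_matrix()
im=s['img'];V=im.max(2).astype(int)
C=proj(s,o+R@np.array([77,0,-36]))[0];print('lens px',C)
for th in(40,55):
    b=V<th
    b[:, :]=b
    row=int(C[1])
    xs=np.where(b[row,100:460])[0]+100;ys=np.where(b[:int(C[1])+60,int(C[0])])[0];print(th,row,xs[[0,-1]],len(xs),ys[:40].tolist())
cv2.imwrite('pics/w9.png',s['img'][:,:,::-1])
E
```

```text
time: 19.63
eef_pos: [483.7, -414.9, 174.6]
ee_rot: [3.134, -0.005, 0.239]
force: [0.5, 0.5, -1.3]
gripper_width: 17.4
gripper_force: 98.0
time: 20.13
eef_pos: [481.0, -412.4, 238.1]
ee_rot: [-3.141, 0.001, 0.239]
force: [-0.0, 0.3, -1.7]
gripper_width: 17.6
gripper_force: 98.0
t 20.18 at [ 480.5 -411.9  237. ] [-1.7986e+02  9.0000e-02  1.3700e+01] w 17.0 gf 98.0 F [-0.7  0.3 -2.1]
slide [0.4055, -2.1192, -0.0102] rot [-0.0007, 0.0006, 0.07]
lens px [277.67291073 105.35627611]
40 105 [141 416] 33 [0, 1, 2, 3, 4, 5, 6, 7, 8, 9, 10, 11, 12, 13]
55 105 [141 416] 34 [0, 1, 2, 3, 4, 5, 6, 7, 8, 9, 10, 11, 12, 13]
```

View pics/w9.png

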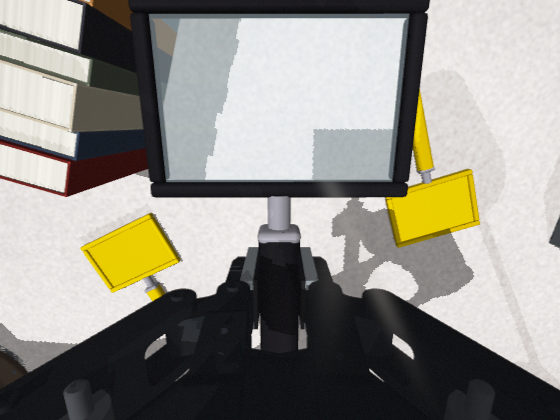

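The wrist view shows the black magnifier held square to the tool: frame from (152,196)–(408,196) up past the image top, handle in the pads at (280,290). The yellow ones are left on the desk. I'll check its level and offset numerically from the frame's outer side edges.

```bash
cat > lens.py <<'E'
from h import *
def lens(s,o,R,zt=-42):
    im=s['img'];V=cv2.GaussianBlur(im,(3,3),0).max(2).astype(int)
    camR=s['R']@R;c=R.T@(-s['R'].T@s['t']-o)   # camera in tool frame
    def t(u,v,z):
        d=camR.T@np.array([(u-s['cx'])/s['fx'],(v-s['cy'])/s['fy'],1]);return c+d*(z-c[2])/d[2]
    L=[];Rr=[]
    for r in range(25,176,10):
        xs=np.where(V[r,125:185]<45)[0]+125;ys=np.where(V[r,375:440]<45)[0]+375
        L.append(t(xs[0],r,zt));Rr.append(t(ys[-1]+1,r,zt))
    L,Rr=np.array(L),np.array(Rr);w=Rr[:,1]-L[:,1]
    print('x',L[[0,-1],0].round(1),'width',w.round(1).tolist(),'mid',((L+Rr)[:,1]/2).round(1).tolist())
    col=V[185:215,[200,230,340,370]]<45
    ends=[185+np.where(col[:,i])[0][-1]+1 for i in range(4)];print('near edge x',[t(u,e,zt)[0].round(1) for u,e in zip([200,230,340,370],ends)])
E
python3 - <<'E'
from lens import *;import pickle
from cell import bot
s=pickle.load(open('w9.pkl','rb'));st=bot.read_state()
R=Ro.from_euler('xyz',st['ee_rot']).as_matrix();lens(s,st['eef_pos'],R)
E
```

```text
x [106.4  47.3] width [115.5, 118.4, 118.5, 119.1, 119.7, 120.2, 120.8, 115.7, 115.0, 115.1, 114.8, 123.5, 124.2, 115.7, 115.4, 114.7] mid [0.4, -1.0, -1.4, -1.6, -1.8, -2.0, -2.3, 0.4, 0.4, 0.4, 0.6, -3.7, -3.9, 0.4, 0.2, 0.6]Traceback (most recent call last):
  File "<stdin>", line 4, in <module>
  File "lens.py", line 14, in lens
    ends=[185+np.where(col[:,i])[0][-1]+1 for i in range(4)];print('near edge x',[t(u,e,zt)[0].round(1) for u,e in zip([200,230,340,370],ends)])
              ~~~~~~~~~~~~~~~~~~~~~^^^^
IndexError: index -1 is out of bounds for axis 0 with size 0
```

Run:
```python
from h import *;import pickle
from cell import bot
s=pickle.load(open('w9.pkl','rb'));st=bot.read_state()
R=Ro.from_euler('xyz',st['ee_rot']).as_matrix();o=st['eef_pos']
V=s['img'].max(2).astype(int)
for u in(180,210,240,330,360,390):
    k=np.where(V[170:215,u]<70)[0]+170
    print(u,V[184:200:3,u].tolist(),k[0],k[-1])
    for z in(-42,-39):
        P=cast(s,[u,k[-1]+1],o[2]-z)[0]-o[:2];a=np.radians(13.7);print('  z',z,'x',(P@[np.cos(a),np.sin(a)]).round(1))
go_=None
```

```text
180 [25, 38, 37, 32, 24, 238] 182 196
  z -42 x 37.4
  z -39 x 36.6
210 [27, 37, 34, 30, 22, 235] 182 196
  z -42 x 37.4
  z -39 x 36.6
240 [28, 38, 36, 33, 25, 238] 182 196
  z -42 x 37.4
  z -39 x 36.6Traceback (most recent call last):
  File "<stdin>", line 8, in <module>
IndexError: index 0 is out of bounds for axis 0 with size 0
```

The magnifier is level within about half a degree and the offset is about 77.5 mm. I'll carry it high over the books.

```bash
python3 -m crank '{"slide":[[0.02,-0.08,0],[0.04,-0.2,0],[0.07,-0.36,0],[0.1,-0.53,0],[0.13,-0.7,0],[0.16,-0.86,0],[0.19,-1,0]],"delta_rot":[[0,0,0],[0,0,0],[0,0,0],[0,0,0],[0,0,0],[0,0,0],[0,0,0]],"grip":[0.9,0.9,0.9,0.9,0.9,0.9,0.9]}' && python3 -m crank '{"slide":[[0.03,-0.16,0],[0.06,-0.32,0],[0.09,-0.48,0],[0.12,-0.62,0],[0.15,-0.74,0],[0.16,-0.82,0],[0.17,-0.86,0],[0.17,-0.86,0]],"delta_rot":[[0,0,0.01],[0,0,0.02],[0,0,0.035],[0,0,0.05],[0,0,0.06],[0,0,0.068],[0,0,0.07],[0,0,0.07]],"grip":[0.9,0.9,0.9,0.9,0.9,0.9,0.9,0.9]}'
python3 -c "
from h import *;from cell import bot
go(bot,[458.4,19.1,40],1.1)"
```

```text
time: 20.77
eef_pos: [468.9, -206.6, 236.4]
ee_rot: [-3.138, 0.003, 0.239]
force: [-0.1, -0.2, -1.2]
gripper_width: 17.4
gripper_force: 98.1
time: 21.43
eef_pos: [461.9, -32.7, 237.3]
ee_rot: [-3.141, 0.003, 0.022]
force: [0.5, -0.3, -1.0]
gripper_width: 16.9
gripper_force: 98.1
t 21.43 at [461.9 -32.7 237.3] [-179.94    0.18    1.25] w 16.9 gf 98.1 F [ 0.5 -0.3 -1. ]
slide [-0.0088, -0.2582, 0.9867] rot [-0.0003, 0.001, 0.0009]
```

```bash
python3 -m crank '{"slide":[[-0.002,-0.08,0],[-0.004,-0.18,0.02],[-0.009,-0.25,0.08],[-0.009,-0.258,0.2],[-0.009,-0.258,0.35],[-0.009,-0.258,0.5],[-0.009,-0.258,0.65],[-0.009,-0.258,0.8],[-0.009,-0.258,0.9],[-0.009,-0.258,0.96],[-0.009,-0.258,0.98],[-0.009,-0.258,0.98],[-0.009,-0.258,0.98]],"delta_rot":[[0,0,0],[0,0,0],[0,0,0],[0,0,0],[0,0,0.001],[0,0,0.001],[0,0,0.001],[0,0,0.001],[0,0,0.001],[0,0,0.001],[0,0,0.001],[0,0,0.001],[0,0,0.001]],"grip":[0.9,0.9,0.9,0.9,0.9,0.9,0.9,0.9,0.9,0.9,0.9,0.9,0.9]}'
python3 - <<'E'
from h import *;from cell import bot
import pickle
s=bot.snapshot('wrist');t=bot.snapshot('top');c=bot.snapshot('scene');pickle.dump((s,t,c),open('w10.pkl','wb'))
go(bot,[458.4,19.1,-7],1.1)
im=s['img'];V=im.max(2).astype(int);st=bot.read_state();o=st['eef_pos']
hsv=cv2.cvtColor(im,cv2.COLOR_RGB2HSV);H,S=hsv[...,0],hsv[...,1]
print('photo pred px',proj(s,[[535.9,20.6,3.2],[535.9-27,20.6+43,3.2],[535.9-27,20.6-43,3.2],[535.9+27,20.6+43,3.2]]).round(1).tolist())
ph=blob((S<50)&(V>150),proj(s,[[535.9,20.6,3.2]])[0]);q=pts(ph);print('border',ph.sum(),q.min(0),q.max(0))
P=cast(s,q,3.2);print(rect(P))
for r in(40,80,120,160):
    d=V[r]<60;print(r,[int(x) for x in np.where(np.diff(d.astype(int)))[0] if 100<x<460])
E
```

```text
time: 22.52
eef_pos: [460.9, 16.6, 43.1]
ee_rot: [3.141, -0.0, 0.016]
force: [-0.0, -0.0, -1.2]
gripper_width: 17.1
gripper_force: 98.3
t 22.67 at [461.8  17.   44.2] [ 1.7998e+02 -1.6000e-01  9.1000e-01] w 17.4 gf 98.2 F [-0.1  0.7 -1.8]
slide [-0.0177, -0.0108, 0.256] rot [0.0001, -0.0009, -0.0011]
photo pred px [[274.6, 114.2], [212.6, 153.6], [335.4, 155.6], [209.0, 69.6]]
border 18363 [209.  57.] [398. 179.]
(array([531.8,   1.9]), array([ 79.4, 124. ]), 1.4)
40 [133, 150, 406, 424]
80 [137, 155, 402, 419]
120 [142, 159, 398, 415]
160 [147, 163, 394, 410]
```

```bash
cat > m.py <<'E'
from h import *;from cell import bot
import pickle
A=[]
for i in range(12):
    s=bot.snapshot('wrist');st=bot.read_state();A.append(np.r_[st['eef_pos'],np.degrees(np.unwrap(np.r_[3.14,st['ee_rot']])[1:])])
A=np.array(A);print('n',len(A),'mean',A.mean(0).round(2),'sd',A.std(0).round(2),'t',st['time'])
pickle.dump(s,open('wm.pkl','wb'))
im=s['img'];hsv=cv2.cvtColor(im,cv2.COLOR_RGB2HSV);H,S,V=[hsv[...,i].astype(int) for i in range(3)]
y=im.astype(int)
kr=((y[...,0]-y[...,2])>50)&(H<20)
C=proj(s,[[535.9,20.6,3.2]])[0].astype(int);print('C',C)
m=np.zeros(V.shape,bool);m[max(C[1]-75,0):C[1]+70,C[0]-90:C[0]+90]=1
ph=blob(m&~kr&(V>60),C);n=ph.sum();ph=cv2.morphologyEx(ph.astype(np.uint8),cv2.MORPH_OPEN,np.ones((5,5)))>0
P=cast(s,pts(ph),3.2);print('photo',n,rect(P),pts(ph).min(0),pts(ph).max(0))
E
python3 m.py
```

```text
n 12 mean [460.8   17.33  43.45 179.99 299.94 300.93] sd [4.6000e-01 9.0000e-02 4.2000e-01 1.0000e-02 1.3414e+02 1.3417e+02] t 23.2667
C [275 113]
photo 24473 (array([535.6,  21.6]), array([ 91.8, 128.3]), 1.0) [185.  38.] [364. 181.]
```

Run:
```python
from h import *;import pickle
s=pickle.load(open('wm.pkl','rb'));im=s['img']
print([im[113,x].tolist() for x in range(165,395,8)])
print([im[y,240].tolist() for y in range(20,190,8)])
```

```text
[[214, 193, 166], [211, 193, 165], [198, 181, 159], [201, 183, 159], [204, 186, 161], [207, 188, 162], [228, 230, 227], [211, 224, 230], [182, 211, 226], [157, 158, 157], [157, 159, 156], [158, 159, 154], [148, 171, 182], [147, 170, 182], [147, 170, 182], [146, 168, 181], [125, 135, 138], [146, 168, 180], [146, 168, 181], [185, 194, 192], [180, 189, 185], [181, 190, 191], [162, 153, 140], [161, 153, 139], [163, 153, 138], [161, 153, 137], [160, 152, 138], [159, 151, 138], [159, 150, 138]]
[[211, 190, 163], [207, 187, 162], [207, 187, 161], [204, 185, 160], [207, 187, 162], [162, 155, 141], [165, 155, 142], [186, 195, 195], [149, 170, 184], [149, 170, 184], [148, 169, 183], [136, 133, 133], [156, 158, 156], [156, 159, 153], [154, 158, 154], [128, 144, 137], [128, 144, 138], [184, 169, 150], [181, 168, 148], [182, 167, 148], [108, 114, 115], [34, 32, 38]]
```

```bash
sed -i "s/kr=.*/kr=(y[...,0]-y[...,2])>14/; s/np.degrees(np.unwrap(np.r_\[3.14,st\['ee_rot'\]\])\[1:\])/np.degrees(st['ee_rot'])*[0,1,1]/" m.py; python3 m.py
python3 - <<'E'
from h import *;import pickle
s=pickle.load(open('wm.pkl','rb'));o=np.array([460.8,17.33,43.45]);V=s['img'].max(2).astype(int)
for r in(40,80,120,160):
    d=V[r]<60;x=[int(x) for x in np.where(np.diff(d.astype(int)))[0] if 100<x<460];P=cast(s,[[x[0]+1,r],[x[-1]+1,r]],o[2]+41);print(x,P.round(1).tolist(),P.mean(0).round(1))
E
```

```text
n 12 mean [460.36  17.34  42.95   0.     0.     0.92] sd [0.03 0.01 0.02 0.   0.   0.  ] t 23.8667
C [275 113]
photo 10713 (array([535.8,  20.3]), array([54. , 86.2]), 0.9) [211.  70.] [341. 154.]
[133, 150, 406, 424] [[560.1, 76.0], [562.0, -38.7]] [561.1  18.6]
[137, 155, 402, 419] [[545.5, 76.0], [547.4, -38.9]] [546.5  18.6]
[142, 159, 398, 415] [[529.9, 75.6], [531.8, -39.4]] [530.8  18.1]
[147, 163, 394, 410] [[513.1, 75.2], [515.0, -39.6]] [514.1  17.8]
```

```bash
python3 -m crank '{"slide":[[-0.01,-0.01,0.01],[-0.01,-0.01,0.03],[-0.01,-0.01,0.06],[-0.01,-0.01,0.09],[-0.01,-0.01,0.12],[-0.01,-0.01,0.15],[-0.01,-0.01,0.18],[-0.01,-0.01,0.21],[-0.01,-0.01,0.23],[-0.01,-0.01,0.24],[-0.01,-0.01,0.245],[-0.01,-0.01,0.25],[-0.01,-0.01,0.25],[-0.01,-0.01,0.25]],"delta_rot":[[0,0,0],[0,0,0],[0,0,0],[0,0,0],[0,0,0],[0,0,0],[0,0,0],[0,0,0],[0,0,0],[0,0,0],[0,0,0],[0,0,0],[0,0,0],[0,0,0]],"grip":[0.9,0.9,0.9,0.9,0.9,0.9,0.9,0.9,0.9,0.9,0.9,0.9,0.9,0.9]}'
python3 m.py
python3 - <<'E'
from h import *;import pickle
from cell import bot
s=pickle.load(open('wm.pkl','rb'));o=bot.read_state()['eef_pos'];print(o);V=s['img'].max(2).astype(int)
for r in(40,80,120,160):
    d=V[r]<60;x=[int(x) for x in np.where(np.diff(d.astype(int)))[0] if 100<x<460];P=cast(s,[[x[0]+1,r],[x[-1]+1,r]],o[2]+41);print(x,P.mean(0).round(1),np.linalg.norm(P[0]-P[1]).round(1))
for u in(180,210,240):
    k=np.where(V[170:215,u]<50)[0]+170;print(u,k[0],k[-1],cast(s,[u,k[-1]+1],o[2]+41)[0].round(1))
# scene camera: side view, frame bottom vs. page -> pixel check of heights
c=bot.snapshot('scene');pickle.dump(c,open('c.pkl','wb'));t=bot.snapshot('top');pickle.dump(t,open('t.pkl','wb'))
cv2.imwrite('pics/cfin.png',c['img'][:,:,::-1])
im=c['img'].astype(int);
for y in(63,40,20,0,-20): # along far edge of frame (x=577), outer face: column scan
    for xx in(577,):
        p=proj(c,[[xx,y,23],[xx,y,34],[xx,y,3]]);u=int(round(p[0,0]));v0=int(p[1,1])-8
        print(y,p.round(1).tolist(),u,v0,im[v0:v0+26,u].max(1).tolist())
E
```

```text
time: 25.03
eef_pos: [458.6, 19.3, -6.8]
ee_rot: [3.142, -0.001, 0.016]
force: [0.5, -0.0, -0.9]
gripper_width: 17.0
gripper_force: 98.2
n 12 mean [ 4.5851e+02  1.9290e+01 -6.8700e+00  0.0000e+00 -2.0000e-02  9.2000e-01] sd [0.13 0.01 0.1  0.   0.01 0.  ] t 25.6333
C [278 106]
photo 18823 (array([535.5,  19.6]), array([54.1, 88.3]), 0.9) [192.  49.] [366. 160.]
[458.34364872  19.30300403  -7.02457148]
[133, 150, 406, 424] [559.2  20.6] 115.2
[137, 155, 402, 419] [544.5  20.6] 115.3
[142, 159, 398, 415] [528.8  20.1] 115.5
[147, 163, 394, 410] [512.   19.8] 115.3
180 182 196 [494.6  64.6]
210 182 196 [494.8  51. ]
240 182 196 [495.1  37.4]
63 [[325.4, 251.4], [325.6, 248.4], [325.1, 256.7]] 325 240 [139, 122, 119, 126, 129, 131, 110, 59, 29, 20, 31, 81, 95, 89, 82, 89, 153, 162, 159, 154, 160, 157, 157, 159, 162, 159]
40 [[318.3, 248.6], [318.5, 245.6], [318.1, 253.9]] 318 237 [151, 137, 118, 113, 117, 131, 138, 79, 45, 14, 25, 61, 88, 88, 81, 84, 126, 151, 157, 157, 158, 159, 159, 160, 157, 163]
20 [[312.2, 246.2], [312.4, 243.2], [312.0, 251.4]] 312 235 [160, 166, 153, 150, 145, 144, 129, 71, 33, 17, 42, 71, 94, 89, 71, 87, 144, 156, 154, 153, 154, 157, 156, 154, 159, 170]
0 [[306.2, 243.8], [306.3, 240.8], [306.0, 249.0]] 306 232 [135, 137, 138, 136, 134, 137, 135, 115, 60, 31, 25, 49, 98, 100, 79, 78, 87, 148, 153, 150, 152, 149, 151, 151, 150, 154]
-20 [[300.3, 241.4], [300.3, 238.5], [300.1, 246.7]] 300 230 [170, 139, 83, 40, 54, 87, 108, 93, 52, 31, 30, 67, 100, 95, 99, 95, 128, 151, 155, 151, 154, 150, 151, 153, 142, 148]
```

The lens centre is at (535.8, 20.3) and the photo at (535.8, 20.4). Their yaws agree within about 0.1°, the frame is level, and the underside is about 20 mm above the photo. Handing in.

```bash
python3 -c "
from cell import bot;print(bot.read_state()['time'],bot.sign_off())"
```

```text
the job is handed in; nothing more can be done
25.7333 None
```

The scissors lie flat in the open drawer, and the arm is holding the magnifier level, centred and squared about 20 mm above the photo; I handed the job in at 25.7 s, and no result came back.

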